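# Load the check weight into the packing scale's cradle

### The job

Pick up the blue-handled paddle with the brass check weight balanced on its blade and carry it level to the scale; never touch the weight with the gripper. Slide the weight in over the two rails until it bears firmly but gently (about 5 N, never over 15 N) in the red V stop, lower it onto the rails so that it stays home in the V, and draw the blade out from under it. Then lay the paddle flat back on its black mat and let go, leaving the other goods alone.

Things in the scene. Friction and masses are not known exactly. Their poses are not given: they have to be found in the camera images.
- paddle_grip (a point): Grip point of the paddle (loose, 0.3 kg), on the centre line of its blue handle, 22 mm above the paddle's underside. The handle block is 20 wide (pinch along y), 42 mm high, and runs from 65 mm behind this point to 35 mm ahead of it. x points along the blade to its tip, z up.
- paddle: The same paddle; origin on its underside, 22 mm below the grip point, same axes. Ahead of the handle a flat steel blade, 26 wide, 4 mm thick (z = 0 to 4), ends at x = 126 mm. A ridge 3 mm high across the blade, front face at x = 80, keeps the weight from sliding back; nothing holds it at the sides or front.
- weight_center (a point): Centre of the brass check weight, a plain disc 56 mm in diameter and 10 mm thick, about 0.15 kg, lying loose on the blade, 109 to 115 mm ahead of the grip point (108 when it touches the ridge), overhanging both sides of the blade. z is the disc's axis.
- weight: The same brass disc; origin at the centre of its underside.
- scale: Bench scale fixed to the table, grey and steel, 200 x 170 x 50 mm, with a cradle on top; origin at the centre of its underside, x pointing into the cradle (the weight goes in along +x), z up. Two aluminium rails along x, tops at z = 85, x = -35 to +75 mm, stand 34 mm apart, the gap 35 mm deep: the blade passes down between them and the disc rests across both.
- cradle (a point): Point midway between the rails, level with their tops, above the scale's origin; same axes. A rigid red V stop, open to -x, 24 mm high above the rails, is clamped somewhere along a 20 mm slot: the disc fully home is centred between x = 0 and +20 mm, y = 0. Where is not reported: feel it (or look). A disc lowered while pushed hard hangs up in the V: ease the push first.
- mat: Black rubber mat with two yellow lines, 250 (x) x 110 x 3 mm, fixed to the table, on which the paddle starts; origin at the centre of its underside.
- tin: Bystander: green-labelled food tin, 66 mm diameter, 100 mm high; origin at the centre of its underside.
- tape: Bystander: orange roll of tape, 90 mm diameter, 45 mm high, lying flat; origin at the centre of its underside.
- jar: Bystander: glass jar with a red cap, 64 mm diameter, 90 mm high; origin at the centre of its underside.
- carton_small: Bystander: small cardboard carton, 60 x 90 x 50 mm; origin at the centre of its underside.
There are look-alikes about, which are no part of the job. There is more than one size of the paddle; the job needs the middle-sized.

How it is judged:
By the outcome, as a careful person would: the job done as asked, in the order asked, and still so for the second after the job is handed in, with the robot touching nothing.
It also fails if it takes over 72 s, if anything falls off the work surface, if the arm or the gripper's body presses on something with over 40 N, if the wrist force passes 120 N, or if a joint passes its speed limit or range.

### The arm

A 6-joint arm with a two-finger parallel gripper is mounted at the origin on the work surface. World frame = base frame: x ahead of the robot, y to its left, z up, the work surface at z = 0. Lengths are in m, angles in rad, forces in N, time in s.
With the tool pointing down it reaches from about 0.3 to 0.875 m from the base axis. Payload 4.2 kg.
Tool frame: the origin (TCP) lies at the very end of the fingers, on their centre line; the grasp point (between the pads) lies 19 mm behind it (grip_depth is the distance from the TCP to the grasp point, in m); x points along the fingers, y is the direction in which the jaws open and shut, and the axes are right-handed (so a half turn about x gives the same grasp; the last joint's range is limited). The gripper opens to 85 mm and grips with 20 to 120 N. Pads are 22 mm wide; open, the fingers measure 114 mm over their backs; the gripper's body (76 mm by 85 mm) begins 54 mm behind the grasp point. The pads swing forward as they close: fully open they stand 13 mm farther back than shut.
Start: joints at [-1.242, 0.32, 1.565, -0, 1.257, -0.02], TCP at [0.197, -0.54, 0.231] pointing down, gripper open.
Joint ranges: [-3.11, 3.11], [-0.84, 2.01], [0.21, 2.61], [-1.34, 4.49], [0.05, 2.63], [-2.56, 2.56]. Speed limits (rad/s): [2.57, 2.57, 3.14, 3.14, 3.14, 3.14].

### API

Orientations are given as a rotation vector (axis times angle).
In Python, from cell import observe, grab_frame, camera_info, job_done, grip_depth gives the robot as it stands.
- The arm moves only by the tool servo_tool, never from a script. Its arguments are lists of equal length, an entry for each row: "fingers": the finger opening in cm, from 0 to 8.54; "offset": the shift along the tool's x, y, z in cm, a list of three; "spin": the turn about the tool's x in rad. A call has 1 to 8 rows; each row is the pose to reach, as a shift and turn from the pose commanded when the call began, along the tool's axes at that moment; what a row does not reach only later rows make up. A row lasts 1/12 s, in which the tool goes at most 41.7 mm and 7.16 degrees, less where a joint would pass 70% of its speed; a pose out of reach is approached as far as the arm can. A call with a gripper value outside its range is refused whole. The fingers move at their own pace and stop on an object; the grip force is fixed at half the most. Time passes only in rows, so rows that repeat a pose let the fingers close. It gives the time, the measured TCP pose, the force and the opening at its end, in the units of the state.
- observe(): the state, without advancing time (a new reading comes with each control period).
- grab_frame(name): name is "scene" or "top" or "wrist"; returns (picture, depth): 480x640x3 uint8, red, green, blue; 480x640 float32, m along the optical axis (not along the pixel's ray), 0 where there is no reading.
- camera_info(name): a dict with "fx", "fy", "cx", "cy" (pixels), "k1" (the pictures are not rectified: a ray, as slopes to the right and down, at radius r is drawn at 1 + k1 r^2 times it, then the intrinsics apply), "camera_from_world" (4x4, takes a point from world to camera coordinates). Camera axes: x right, y up, looking along -z (the intrinsics and any distortion apply to the point x, -y, -z); pixel columns grow to the right and rows downward; lengths in m; the calibration is good to about 2 mm. A picture is of the moment at which its call begins: read the wrist's pose just before it. camera_info takes no time and is no camera call; for the wrist camera it gives the pose at the moment of the call.
- job_done(): hands the job in, once; it reports no verdict.
The state is a dict: "time_s": time; "joint_pos": joint angles; "joint_vel": joint speeds; "tau": joint torques, N m; "ee_pos": TCP position; "ee_rot": TCP orientation; "wrist_force": force on the tool from outside, world axes, zero at the start; "torque": the same for the moment, N m; "width": finger opening in m.
Only numpy, scipy, OpenCV 4.12 (cv2) and the standard library are available. Lean on these libraries where they do the work, as an engineer would, in place of code of your own. Each camera call takes 0.05 s, during which the arm holds its last target. There are 200 camera calls.

## Working session

There is one attempt and no reset: what is moved stays moved. The work goes in short steps, Python scripts to look and compute and a tool call to move; the robot and the scene stay as the last step left them, time stands still between calls to the robot, and variables do not carry over. Pictures are saved under pics/ and viewed, about 8 in all and at most 12, crops included, and the job is handed in when it is done.

Besides the shell and the picture viewer there is one more tool, called after ">>>" in YAML: its name, and indented under it one key for each argument. servo_tool: Moves the arm, as the interface text tells. Its arguments: {"type":"object","properties":{"fingers":{"type":"array","items":{"type":"number"}},"offset":{"type":"array","items":{"type":"array","items":{"type":"number"}}},"spin":{"type":"array","items":{"type":"number"}}},"required":["fingers","offset","spin"]}

```bash
mkdir -p pics; ls; cat > h.py <<'E'
import numpy as np,cv2
from cell import *
def pts(name,dep,ci):
    v,u=np.mgrid[0:480,0:640].astype(float)
    K=np.array([[ci['fx'],0,ci['cx']],[0,ci['fy'],ci['cy']],[0,0,1]])
    p=np.stack([(u-ci['cx'])/ci['fx'],(v-ci['cy'])/ci['fy']],-1); q=p.copy()
    for _ in range(8): q=p/(1+ci['k1']*(q**2).sum(-1,keepdims=True))
    P=np.stack([q[...,0]*dep,-q[...,1]*dep,-dep,np.ones_like(dep)],-1)
    W=P@np.linalg.inv(np.array(ci['camera_from_world'])).T
    W=W[...,:3]; W[dep<=0]=np.nan
    return W
def snap(name,fn):
    ci=camera_info(name); im,d=grab_frame(name)
    cv2.imwrite(f'pics/{fn}.png',im[...,::-1]); W=pts(name,d,ci)
    np.savez(f'{fn}.npz',im=im,d=d,W=W,ci=np.array(ci,dtype=object)); return im,d,W,ci
E
python3 - <<'E'
from h import *
a=observe(); print(a); print(grip_depth)
for n in('top','scene'):
    im,d,W,ci=snap(n,n+'0'); print(n,{k:v for k,v in ci.items() if k!='camera_from_world'}, np.linalg.inv(ci['camera_from_world'])[:3,3])
E
```

```text
pics
{'time_s': 0.0, 'joint_pos': array([-1.24198827e+00,  3.20311842e-01,  1.56568645e+00, -2.27352681e-05,
        1.25737570e+00, -2.00004984e-02]), 'joint_vel': array([ 2.34380508e-03, -1.49282412e-03,  5.70885888e-05,  1.23275279e-03,
       -1.78246597e-04,  2.26703839e-03]), 'tau': array([ 1.11411613e-03, -4.15524352e+01, -2.34163266e+01,  1.04764881e-04,
        8.21942609e-03, -1.62627919e-05]), 'ee_pos': array([ 0.19636389, -0.53992866,  0.23046791]), 'ee_rot': array([ 2.03218534,  0.35993347, -2.03279482]), 'wrist_force': array([ 0.04380543,  1.04079723, -0.24863592]), 'torque': array([ 0.05053693, -0.01040791,  0.00999134]), 'width': 0.08551753819696951}
0.0187
top {'fx': 608.4495546009764, 'fy': 608.4495546009764, 'cx': 320.24666439320714, 'cy': 256.9331218801038, 'k1': -0.012477417662235785} [0.47593709 0.00275547 1.39015654]
scene {'fx': 528.7471392652081, 'fy': 528.7471392652081, 'cx': 319.41909358210364, 'cy': 233.7908771232689, 'k1': -0.036503730223889586} [ 0.94999573 -0.519944    1.24585525]
```

View pics/top0.png

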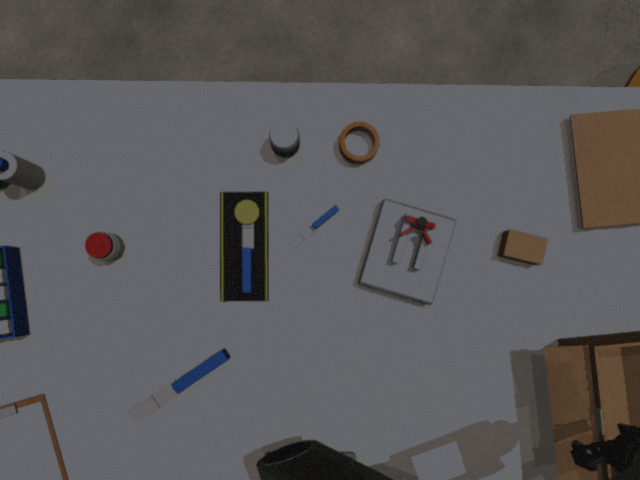

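View pics/scene0.png

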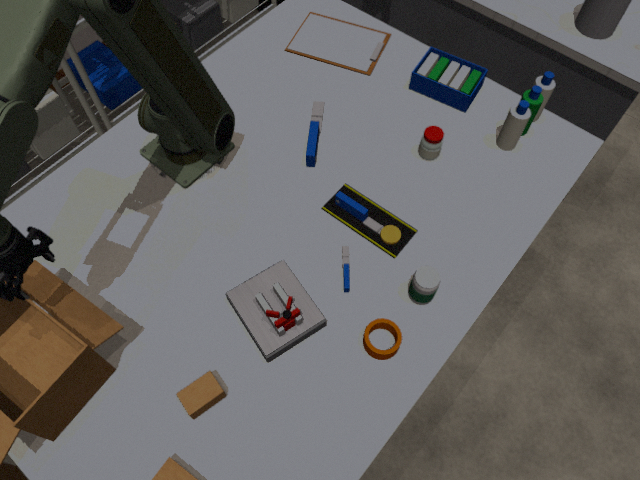

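The top view (up is +x, left is +y) shows the mat paddle with its handle at about (247,270) and the disc at (247,211). The scale is at (408,250) with its V at about (418,226). The paddles at (180,385) and (315,227) are the look-alikes. Next I'll measure.

```bash
cat > m.py <<'E'
from h import *
z=np.load('top0.npz',allow_pickle=True); im=z['im'].astype(int); W=z['W']
hsv=cv2.cvtColor(z['im'],cv2.COLOR_RGB2HSV).astype(int)
def rep(n,m,box):
    b=np.zeros((480,640),bool); x0,y0,x1,y1=box; b[y0:y1,x0:x1]=1
    P=W[m&b]; P=P[~np.isnan(P[:,0])]
    r=cv2.minAreaRect((P[:,:2]*1000).astype(np.float32))
    print(n,len(P),'med',np.median(P,0).round(4),'rect c',np.round(r[0],1),'size',np.round(r[1],1),'ang',round(r[2],2),'z pct',np.nanpercentile(P[:,2],[5,50,95]).round(4))
    return P
H,S,V=hsv[...,0],hsv[...,1],hsv[...,2]
mb=(150,150,300,310)
blue=(H>105)&(H<130)&(S>150)&(V>60)
rep('blue',blue,(235,240,260,300))
rep('blue top',blue&(W[...,2]>.035),(235,240,260,300))
rep('disc',(H>20)&(H<35)&(S>100)&(W[...,2]>.01),(230,195,265,230))
rep('blade',(S<80)&(V>90)&(W[...,2]>.004),(235,215,260,250))
rep('mat',(W[...,2]>-.01)&((V<60)|((H>20)&(H<35)&(S>100))),(215,185,275,305))
sb=(350,190,465,310)
rep('scale',(W[...,2]>.04),sb)
rep('scale top',(abs(W[...,2]-.05)<.006),sb)
P=rep('rails',(abs(W[...,2]-.085)<.006)&(S<80),sb)
for p in (P[P[:,1]>np.median(P[:,1])],P[P[:,1]<np.median(P[:,1])]):
    r=cv2.minAreaRect((p[:,:2]*1000).astype(np.float32)); print(r)
R=rep('red',((H<8)|(H>172))&(S>150),sb)
for n,b in(('tin',(265,115,305,165)),('tape',(335,115,385,170)),('small paddle',(285,200,345,255)),('jar',(80,225,130,270)),('big',(125,340,235,425)),('carton',(495,225,550,270))): rep(n,W[...,2]>.006,b)
E
python3 m.py
python3 - <<'E'
import cv2,numpy as np
im=cv2.imread('pics/top0.png')
a=cv2.resize(im[190:310,210:280],None,fx=5,fy=5,interpolation=cv2.INTER_CUBIC);b=cv2.resize(im[190:310,355:445],None,fx=5,fy=5,interpolation=cv2.INTER_CUBIC)
cv2.imwrite('pics/crop1.png',np.clip(np.hstack([a,b]).astype(int)*1.6,0,255).astype(np.uint8))
E
```

```text
blue 395 med [0.5105 0.1429 0.0443] rect c [510.4 142.9] size [20.1 98. ] ang 89.27 z pct [0.039  0.0443 0.048 ]
blue top 388 med [0.5106 0.1428 0.0443] rect c [511.9 142.9] size [95.3 18.6] ang 0.54 z pct [0.0397 0.0443 0.048 ]
disc 462 med [0.6447 0.1458 0.0164] rect c [644.3 146.3] size [54.1 54.2] ang 77.16 z pct [0.0122 0.0164 0.0209]
blade 175 med [0.5867 0.1432 0.0077] rect c [587.5 143.2] size [52.9 22.9] ang 1.15 z pct [0.0044 0.0077 0.0137]
mat 4491 med [0.5715 0.1606 0.0029] rect c [567.2 153.9] size [248.2 108.5] ang 0.71 z pct [-0.0022  0.0029  0.0173]
scale 6676 med [ 0.5554 -0.2125  0.0499] rect c [ 555.6 -214.8] size [170.4 201.9] ang 73.78 z pct [0.044  0.0499 0.0985]
scale top 5195 med [ 0.5459 -0.2086  0.0495] rect c [ 556.4 -214.2] size [169.2 198.3] ang 73.9 z pct [0.0452 0.0495 0.0538]
rails 531 med [ 0.5622 -0.2106  0.0843] rect c [ 576.2 -220. ] size [ 66.4 110.4] ang 73.85 z pct [0.0803 0.0843 0.0892]
((582.7335205078125, -196.41539001464844), (16.980628967285156, 109.4478988647461), 76.19747924804688)
((574.6165771484375, -224.4923858642578), (57.58037185668
[... 169 characters left out ...]
 med [0.7931 0.0596 0.0973] rect c [811.1  65.4] size [ 75.5 111.5] ang 88.79 z pct [0.0226 0.0973 0.1026]
tape 802 med [ 0.802  -0.1062  0.0422] rect c [ 812.2 -109.2] size [102.7 122. ] ang 79.71 z pct [0.0094 0.0422 0.0482]
small paddle 262 med [ 0.6312 -0.0268  0.0269] rect c [613.2  -8. ] size [118.8 134.5] ang 0.44 z pct [0.0063 0.0269 0.0327]
jar 965 med [0.5603 0.4432 0.0859] rect c [559.3 470. ] size [ 91.5 106.3] ang 1.31 z pct [0.0159 0.0859 0.0931]
big 1132 med [0.2776 0.2578 0.0524] rect c [257.5 291.8] size [188.8 241.2] ang 1.23 z pct [0.0064 0.0524 0.0583]
carton 1302 med [ 0.5667 -0.471   0.0489] rect c [ 573.4 -484.3] size [ 92.6 127.4] ang 1.75 z pct [0.0137 0.0489 0.0541]
```

View pics/crop1.png

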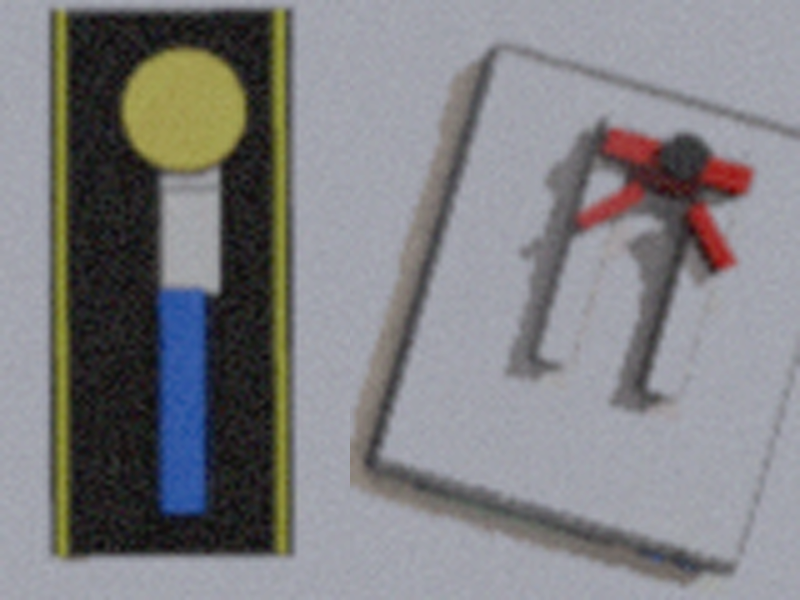

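```bash
cat >> h.py <<'E'
from scipy.spatial.transform import Rotation as Ro
def state():
    o=observe(); R=Ro.from_rotvec(o['ee_rot']).as_matrix(); return o,R
def yawof(R): # direction world heading of jaw axis minus 90deg -> 'paddle x' heading (mod pi)
    y=R[:,1]; return (np.degrees(np.arctan2(y[1],y[0]))-90+90)%180-90
def goto(xyz,yawdeg=None):
    o,R=state(); d=R.T@(np.array(xyz)-o['ee_pos'])*100
    s=0
    if yawdeg is not None: s=-np.radians((yawdeg-yawof(R)+90)%180-90)  # tool x down
    print('t',round(o['time_s'],2),'pos',o['ee_pos'].round(4),'yaw',round(yawof(R),2),'F',o['wrist_force'].round(2),'w',round(o['width'],4),'-> offset cm',d.round(2),'spin',round(s,4))
E
python3 - <<'E'
from h import *
o,R=state(); print(R.round(4)); goto([.528,.143,.13],.6)
z=np.load('top0.npz',allow_pickle=True); im=z['im'];W=z['W']
hsv=cv2.cvtColor(im,cv2.COLOR_RGB2HSV).astype(int);H,S,V=np.moveaxis(hsv,-1,0)
b=np.zeros((480,640),bool); b[190:310,350:465]=1
P=W[b&((H<8)|(H>172))&(S>120)&(W[...,2]>.1)]
a=np.radians(-16.1);q=(P[:,:2]-[.556,-.2145])@np.array([[np.cos(a),-np.sin(a)],[np.sin(a),np.cos(a)]])*1000
for y0 in range(-35,36,5):
    m=(q[:,1]>=y0)&(q[:,1]<y0+5)
    if m.any(): print(y0,m.sum(),q[m,0].min().round(1),np.median(q[m,0]).round(1),q[m,0].max().round(1))
# paddle yaw from blue+blade+mat edges
m=np.zeros((480,640),bool); m[240:300,235:260]=1
B=W[m&(H>105)&(H<130)&(S>120)&(W[...,2]>.036)]
for x0 in np.arange(.455,.57,.01):
    k=(B[:,0]>=x0)&(B[:,0]<x0+.01)
    if k.any(): print(x0.round(3),k.sum(),B[k,1].min().round(4),B[k,1].max().round(4),B[k,1].mean().round(4))
print(B[:,0].min(),B[:,0].max())
E
```

```text
[[-5.000e-04  3.417e-01 -9.398e-01]
 [ 1.500e-03 -9.398e-01 -3.417e-01]
 [-1.000e+00 -1.600e-03 -0.000e+00]]
t 0.1 pos [ 0.1964 -0.54    0.2306] yaw 19.98 F [-0.44  0.5   1.03] w 0.0853 -> offset cm [ 10.14 -52.84 -54.51] spin 0.3383
-35 8 22.3 26.8 62.3
-30 20 24.0 44.8 65.4
-25 25 27.4 56.3 64.8
-20 25 33.3 42.7 65.8
-15 17 39.8 57.0 64.0
-10 1 60.9 60.9 60.9
5 4 56.5 58.5 61.4
10 21 38.1 56.3 65.1
15 22 35.2 55.9 66.4
20 21 27.9 38.7 64.3
25 19 24.9 56.8 65.3
30 6 24.3 42.2 64.0
0.455 10 0.1318 0.1508 0.1412
0.465 37 0.1317 0.1512 0.1417
0.475 49 0.1317 0.1519 0.1416
0.485 38 0.1321 0.1513 0.142
0.495 49 0.1322 0.1519 0.1418
0.505 43 0.1323 0.1519 0.1429
0.515 43 0.1324 0.1523 0.1418
0.525 45 0.1325 0.1523 0.143
0.535 37 0.1346 0.1524 0.143
0.545 43 0.1341 0.1523 0.1435
0.555 19 0.1344 0.1524 0.1434
0.4642604362943973 0.5594939929382688
```

>>> servo_tool:
  fingers: [8.5, 8.5, 8.5, 8.5, 8.5, 8.5, 8.5, 8.5]
  offset:
    - [0, -1.2, -1.3]
    - [0, -3.6, -3.8]
    - [0, -6.3, -6.6]
    - [0, -9.0, -9.4]
    - [0, -11.7, -12.2]
    - [0, -14.4, -15.0]
    - [0, -17.1, -17.8]
    - [0, -19.8, -20.6]
  spin: [0.04, 0.08, 0.12, 0.16, 0.2, 0.24, 0.28, 0.333]

```text
time_s: 0.77
ee_pos: [0.3226, -0.282, 0.2311]
ee_rot: [2.215, 0.015, -2.215]
wrist_force: [-0.6, -0.4, -0.2]
width: 0.085
```

```bash
python3 -c "
from h import *
goto([.527,.1427,.14],.9)"
```

```text
t 0.77 pos [ 0.3226 -0.282   0.2311] yaw 0.74 F [-0.61 -0.44 -0.2 ] w 0.085 -> offset cm [  9.12 -42.2  -20.99] spin -0.0027
```

>>> servo_tool:
  fingers: [8.5, 8.5, 8.5, 8.5, 8.5, 8.5, 8.5, 8.5]
  offset:
    - [0, -3.5, -1.75]
    - [0, -7.0, -3.5]
    - [0, -10.5, -5.25]
    - [0, -14, -7]
    - [0, -17.5, -8.75]
    - [0, -21, -10.5]
    - [0, -24.5, -12.25]
    - [0, -28, -14]
  spin: [0, 0, 0, 0, 0, 0, 0, 0]

```text
time_s: 1.43
ee_pos: [0.4582, 0.0003, 0.2311]
ee_rot: [2.213, 0.018, -2.214]
wrist_force: [0.5, 0.3, 0.5]
width: 0.0852
```

>>> servo_tool:
  fingers: [8.5, 8.5, 8.5, 8.5, 8.5, 8.5, 8.5, 8.5]
  offset:
    - [1.5, -3.5, -1.75]
    - [3.5, -7.0, -3.5]
    - [5.5, -10.0, -5.0]
    - [7.5, -12.3, -6.2]
    - [9, -13.6, -6.8]
    - [9.1, -14.1, -7.0]
    - [9.1, -14.1, -7.0]
    - [9.1, -14.1, -7.0]
  spin: [0, 0, 0, 0, 0, 0, 0, 0]

```text
time_s: 2.1
ee_pos: [0.5257, 0.1399, 0.1408]
ee_rot: [2.213, 0.017, -2.213]
wrist_force: [0.7, -0.3, 0.8]
width: 0.0851
```

```bash
python3 -c "
from h import *
goto([.527,.1427,.14],.9)
snap('wrist','w1')"
```

```text
t 2.1 pos [0.5257 0.1399 0.1408] yaw 0.92 F [ 0.73 -0.27  0.84] w 0.0851 -> offset cm [ 0.08 -0.28 -0.13] spin 0.0003
```

View pics/w1.png

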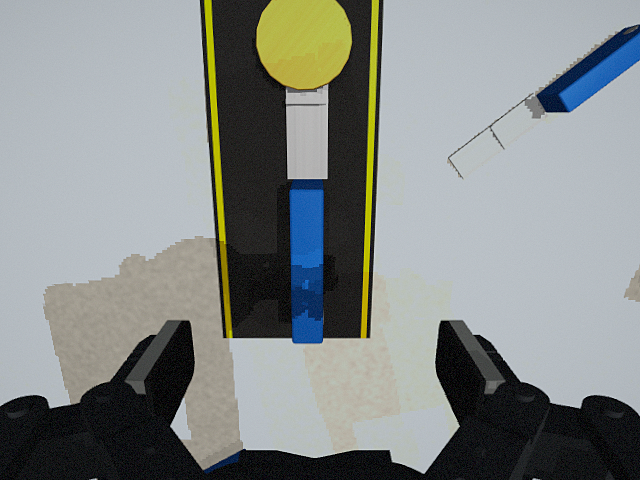

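The wrist view shows the handle at cols 290-323, rows 180-343, and the disc at about (304,42). It's slightly left of the jaw centre (~315).

```bash
cat > m2.py <<'E'
from h import *
import sys
def meas(fn):
    z=np.load(fn+'.npz',allow_pickle=True); im=z['im'];W=z['W']
    hsv=cv2.cvtColor(im,cv2.COLOR_RGB2HSV).astype(int);H,S,V=np.moveaxis(hsv,-1,0)
    zz=W[...,2]; c=np.zeros((480,640),bool); c[:,200:390]=1
    B=W[c&(H>105)&(H<130)&(S>120)&(zz>.036)&(zz<.3)]
    n,l=0,0
    r=cv2.minAreaRect((B[:,:2]*1000).astype(np.float32)); print('handle',r,np.percentile(B,[1,50,99],axis=0).round(4))
    k=B[:,0]; print('fit yaw',np.degrees(np.polyfit(k,B[:,1],1)[0]),'z slope deg',np.degrees(np.polyfit(k,B[:,2],1)[0]))
    D=W[c&(H>20)&(H<35)&(S>100)&(zz>.012)]
    print('disc',cv2.minEnclosingCircle((D[:,:2]*1000).astype(np.float32)),np.median(D,0).round(4))
    L=W[c&(S<60)&(V>90)&(zz>.004)&(np.arange(480)[:,None]>100)&(np.arange(480)[:,None]<180)]
    if len(L): print('blade',np.median(L,0).round(4))
meas(sys.argv[1])
E
python3 m2.py w1
```

```text
handle ((512.7950439453125, 145.56417846679688), (36.04041290283203, 100.0591049194336), 83.93111419677734) [[0.4647 0.1287 0.0415]
 [0.5235 0.1442 0.0445]
 [0.5617 0.1551 0.2208]]
fit yaw 0.5681252942570659 z slope deg 24.007722256776333
disc ((601.2261962890625, 145.5152587890625), 66.99034118652344) [0.6432 0.1479 0.0163]
blade [0.587  0.1455 0.0064]
```

>>> servo_tool:
  fingers: [8.5, 8.5, 8.5, 8.5, 8.5, 8.5, 8.5, 8.5]
  offset:
    - [2, -0.35, -0.13]
    - [4.5, -0.35, -0.13]
    - [7, -0.35, -0.13]
    - [9.2, -0.35, -0.13]
    - [11, -0.35, -0.13]
    - [12.2, -0.35, -0.13]
    - [12.9, -0.35, -0.13]
    - [13.2, -0.35, -0.13]
  spin: [0, 0, 0, 0, 0, 0, 0, 0]

```text
time_s: 2.82
ee_pos: [0.5271, 0.1429, 0.0085]
ee_rot: [2.214, 0.016, -2.214]
wrist_force: [0.8, 0.5, 0.4]
width: 0.085
```

>>> servo_tool:
  fingers: [6.5, 5, 4, 3.2, 2.8, 2.6, 2.4, 2.2]
  offset:
    - [0, 0, 0]
    - [0, 0, 0]
    - [0, 0, 0]
    - [0, 0, 0]
    - [0, 0, 0]
    - [0, 0, 0]
    - [0, 0, 0]
    - [0, 0, 0]
  spin: [0, 0, 0, 0, 0, 0, 0, 0]

```text
time_s: 3.48
ee_pos: [0.527, 0.1439, 0.0084]
ee_rot: [2.214, 0.018, -2.213]
wrist_force: [-0.6, -0.0, -0.3]
width: 0.0225
```

>>> servo_tool:
  fingers: [2.0, 1.8, 1.5, 1.5, 1.5, 1.5]
  offset:
    - [0, 0, 0]
    - [0, 0, 0]
    - [0, 0, 0]
    - [0, 0, 0]
    - [0, 0, 0]
    - [0, 0, 0]
  spin: [0, 0, 0, 0, 0, 0]

```text
time_s: 3.98
ee_pos: [0.5271, 0.1443, 0.0085]
ee_rot: [2.214, 0.018, -2.213]
wrist_force: [-1.2, 5.0, 4.9]
width: 0.0193
```

>>> servo_tool:
  fingers: [1, 1, 1, 1, 1, 1, 1, 1]
  offset:
    - [0, 0, 0]
    - [-0.05, 0, 0]
    - [-0.15, 0, 0]
    - [-0.3, 0, 0]
    - [-0.5, 0, 0]
    - [-0.8, 0, 0]
    - [-1.1, 0, 0]
    - [-1.4, 0, 0]
  spin: [0, 0, 0, 0, 0, 0, 0, 0]

```text
time_s: 4.65
ee_pos: [0.5269, 0.1437, 0.0224]
ee_rot: [2.213, 0.017, -2.214]
wrist_force: [0.2, -1.1, -4.1]
width: 0.0194
```

>>> servo_tool:
  fingers: [1, 1, 1, 1, 1, 1, 1, 1]
  offset:
    - [-0.4, 0, 0]
    - [-0.9, 0, 0]
    - [-1.5, 0, 0]
    - [-2.1, 0, 0]
    - [-2.7, 0, 0]
    - [-3.2, 0, 0]
    - [-3.5, 0, 0]
    - [-3.6, 0, 0]
  spin: [0, 0, 0, 0, 0, 0, 0, 0]

```text
time_s: 5.32
ee_pos: [0.5274, 0.144, 0.0591]
ee_rot: [2.215, 0.018, -2.212]
wrist_force: [-0.5, 0.4, -4.8]
width: 0.0189
```

```bash
python3 -c "
from h import *
goto([.527,.1427,.125],.9)
snap('wrist','w2')"; python3 m2.py w2
```

```text
t 5.32 pos [0.5274 0.144  0.0591] yaw 0.91 F [-0.52  0.44 -4.78] w 0.0189 -> offset cm [-6.59  0.12  0.03] spin 0.0002
handle ((532.5192260742188, 143.90724182128906), (52.010520935058594, 57.39677429199219), 51.055564880371094) [[0.5034 0.1312 0.0601]
 [0.5386 0.1442 0.0947]
 [0.5626 0.1627 0.1404]]
fit yaw 1.1648499653569007 z slope deg -10.546300889656628
disc ((579.5011596679688, 148.55116271972656), 62.250091552734375) [0.629  0.1475 0.0667]
blade [0.5967 0.1451 0.0568]
```

View pics/w2.png

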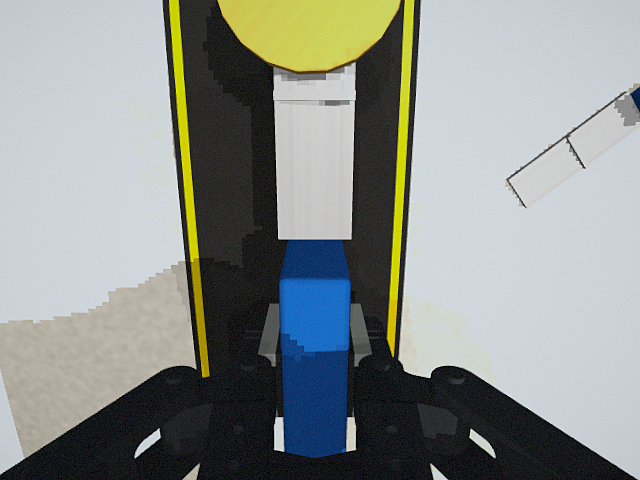

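Grasp is firm and level, with about 4.5 N carried. Next I rotate to the scale's heading while lifting, then translate.

>>> servo_tool:
  fingers: [1, 1, 1, 1, 1, 1, 1, 1]
  offset:
    - [-0.15, 0, 0]
    - [-0.5, 0, 0]
    - [-1.0, 0, 0]
    - [-1.6, 0, 0]
    - [-2.3, 0, 0]
    - [-3.0, 0, 0]
    - [-3.6, 0, 0]
    - [-3.8, 0, 0]
  spin: [0.008, 0.028, 0.06, 0.1, 0.145, 0.19, 0.235, 0.265]

```text
time_s: 6.03
ee_pos: [0.5274, 0.144, 0.0972]
ee_rot: [-2.088, 0.264, 2.086]
wrist_force: [0.3, 1.1, -3.4]
width: 0.0191
```

>>> servo_tool:
  fingers: [1, 1, 1]
  offset:
    - [0, 0, 0]
    - [0, 0, 0]
    - [0, 0, 0]
  spin: [0.02, 0.03, 0.032]

```text
time_s: 6.28
ee_pos: [0.5267, 0.1438, 0.096]
ee_rot: [-2.07, 0.294, 2.071]
wrist_force: [-0.4, 0.1, -4.6]
width: 0.0197
```

```bash
python3 -c "
from h import *
goto([.3763,-.1626,.0955],-16.1)"
```

```text
t 6.28 pos [0.5267 0.1438 0.096 ] yaw -16.14 F [-0.38  0.14 -4.64] w 0.0197 -> offset cm [ 0.07 33.61  5.93] spin -0.0007
```

>>> servo_tool:
  fingers: [1, 1, 1, 1, 1, 1, 1, 1]
  offset:
    - [0, 0.1, 0.02]
    - [0, 0.4, 0.07]
    - [0, 0.9, 0.16]
    - [0, 1.6, 0.28]
    - [0, 2.5, 0.44]
    - [0, 3.6, 0.64]
    - [0, 4.9, 0.86]
    - [0, 6.4, 1.13]
  spin: [0, 0, 0, 0, 0, 0, 0, 0]

```text
time_s: 6.95
ee_pos: [0.4977, 0.0843, 0.0963]
ee_rot: [-2.071, 0.293, 2.071]
wrist_force: [0.2, 1.0, -4.6]
width: 0.019
```

>>> servo_tool:
  fingers: [1, 1, 1, 1, 1, 1, 1, 1]
  offset:
    - [0, 1.6, 0.28]
    - [0, 3.2, 0.56]
    - [0, 4.8, 0.85]
    - [0, 6.4, 1.13]
    - [0, 8.0, 1.41]
    - [0, 9.6, 1.69]
    - [0, 11.2, 1.98]
    - [0, 12.8, 2.26]
  spin: [0, 0, 0, 0, 0, 0, 0, 0]

```text
time_s: 7.62
ee_pos: [0.4398, -0.0328, 0.0965]
ee_rot: [-2.071, 0.294, 2.071]
wrist_force: [-0.1, -0.3, -3.0]
width: 0.0196
```

>>> servo_tool:
  fingers: [1, 1, 1, 1, 1]
  offset:
    - [0, 1.6, 0.28]
    - [0, 3.2, 0.56]
    - [0, 4.8, 0.85]
    - [0, 6.4, 1.13]
    - [0, 8.0, 1.41]
  spin: [0, 0, 0, 0, 0]

```text
time_s: 8.03
ee_pos: [0.4039, -0.1055, 0.0965]
ee_rot: [-2.071, 0.294, 2.071]
wrist_force: [0.3, 0.2, -5.3]
width: 0.0196
```

>>> servo_tool:
  fingers: [1, 1, 1, 1, 1, 1, 1, 1]
  offset:
    - [0, 1.5, 0.26]
    - [0, 2.8, 0.49]
    - [0, 3.9, 0.69]
    - [0, 4.8, 0.85]
    - [0, 5.5, 0.97]
    - [0, 6.0, 1.06]
    - [0, 6.3, 1.11]
    - [0, 6.4, 1.13]
  spin: [0, 0, 0, 0, 0, 0, 0, 0]

```text
time_s: 8.7
ee_pos: [0.3766, -0.1628, 0.0963]
ee_rot: [-2.071, 0.294, 2.07]
wrist_force: [0.2, 0.2, -3.9]
width: 0.0196
```

```bash
python3 - <<'E'
from h import *
goto([.3763,-.1626,.0905],-16.1)
snap('wrist','w3'); im,d,W,ci=snap('top','t3')
b=cv2.resize(im[180:330,340:450],None,fx=4,fy=4,interpolation=cv2.INTER_CUBIC)[...,::-1]
b=np.clip(b.astype(int)*1.6,0,255).astype(np.uint8)
a=cv2.resize(cv2.imread('pics/w3.png'),(360,270)); c=np.zeros((600,800,3),np.uint8); c[:600,:440]=b; c[:270,440:]=a
cv2.imwrite('pics/c3.png',c)
E
```

```text
t 8.7 pos [ 0.3766 -0.1628  0.0963] yaw -16.14 F [ 0.17  0.22 -3.89] w 0.0196 -> offset cm [ 0.58 -0.01  0.03] spin -0.0006
```

View pics/c3.png

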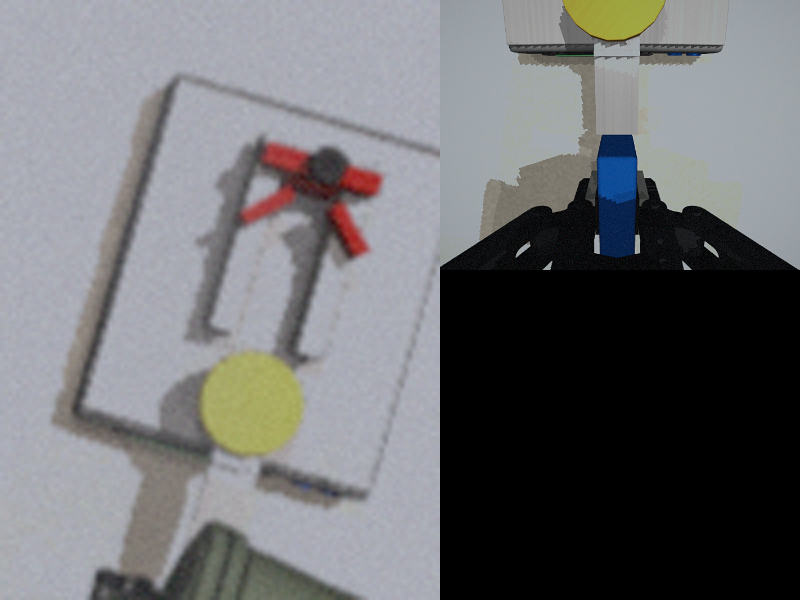

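The disc is still on the blade and in line with the rails. I'll measure the lateral alignment in the scale frame.

```bash
cat > m3.py <<'E'
from h import *
import sys
def sc(P,c=(.556,-.2145),a=-16.1):
    a=np.radians(a);return (P[...,:2]-c)@np.array([[np.cos(a),-np.sin(a)],[np.sin(a),np.cos(a)]])*1000
z=np.load(sys.argv[1]+'.npz',allow_pickle=True); im=z['im'];W=z['W']
hsv=cv2.cvtColor(im,cv2.COLOR_RGB2HSV).astype(int);H,S,V=np.moveaxis(hsv,-1,0)
q=sc(W); zz=W[...,2]
roi=(abs(q[...,1])<60)&(q[...,0]>-130)&(q[...,0]<90)
D=roi&(H>18)&(H<38)&(S>90)&(zz>.07)
r=cv2.minEnclosingCircle(q[D].astype(np.float32)); 
e=cv2.minAreaRect(q[D].astype(np.float32))
print('disc circ',r,'rect',e[0],e[1],'mean',q[D].mean(0),'z',np.median(zz[D]))
Q=q[roi&(abs(zz-.085)<.007)&(S<80)&(q[...,0]>-33)&(q[...,0]<20)]
for s in(1,-1):
    y=Q[(Q[:,1]*s>5)&(Q[:,1]*s<40),1]; 
    if len(y): print('rail',s,np.percentile(y,[3,50,97]).round(1))
B=q[roi&(abs(zz-.095)<.012)&(S<60)&(q[...,0]<-105)&(q[...,0]>-125)]
if len(B): print('blade y',np.percentile(B[:,1],[3,50,97]).round(1),len(B))
o,R=state(); print('TCP in scale',sc(o['ee_pos']).round(2),'yaw',yawof(R).round(2))
E
python3 m3.py t3; python3 m3.py w3
```

```text
disc circ ((-69.54852294921875, 1.0758349895477295), 26.590251922607422) rect (-70.13841247558594, 1.0902423858642578) (51.55608367919922, 50.47483825683594) mean [-69.78752257   0.93942631] z 0.10404680102198838
rail 1 [16.9 24.2 31.5]
rail -1 [-31.9 -24.6 -17.2]
blade y [-13.4  -1.   11.3] 117
TCP in scale [-186.56    0.35] yaw -16.11
disc circ ((-77.56790924072266, 1.7056570053100586), 26.257030487060547) rect (-87.09217071533203, 1.7095279693603516) (52.5117073059082, 20.008230209350586) mean [-85.46521318   1.90236113] z 0.10388190293561761
blade y [-12.    0.4  12.6] 4891
TCP in scale [-186.56    0.35] yaw -16.11
```

>>> servo_tool:
  fingers: [1, 1, 1, 1, 1, 1, 1, 1]
  offset:
    - [0.15, 0, -0.1]
    - [0.4, 0, -0.4]
    - [0.5, 0, -0.9]
    - [0.5, 0, -1.6]
    - [0.5, 0, -2.5]
    - [0.5, 0, -3.4]
    - [0.5, 0, -4.3]
    - [0.5, 0, -5.0]
  spin: [0, 0, 0, 0, 0, 0, 0, 0]

```text
time_s: 9.47
ee_pos: [0.4266, -0.1769, 0.0914]
ee_rot: [-2.072, 0.293, 2.07]
wrist_force: [-0.5, 0.2, -4.7]
width: 0.0194
```

>>> servo_tool:
  fingers: [1, 1, 1, 1, 1, 1, 1, 1]
  offset:
    - [0, 0, -0.6]
    - [0, 0, -1.1]
    - [0, 0, -1.5]
    - [0, 0, -1.8]
    - [0, 0, -2.0]
    - [0, 0, -2.1]
    - [0, 0, -2.1]
    - [0, 0, -2.1]
  spin: [0, 0, 0, 0, 0, 0, 0, 0]

```text
time_s: 10.13
ee_pos: [0.4447, -0.1821, 0.0913]
ee_rot: [-2.07, 0.293, 2.071]
wrist_force: [0.6, 0.2, -4.7]
width: 0.0193
```

```bash
python3 - <<'E'
from h import *
o,R=state(); print(o['time_s'],o['ee_pos'],o['wrist_force'],'tool F',R.T@o['wrist_force'],o['torque'])
im,d,W,ci=snap('top','t4'); snap('wrist','w4')
b=cv2.resize(im[190:310,355:455],None,fx=4,fy=4,interpolation=cv2.INTER_CUBIC)[...,::-1]
b=np.clip(b.astype(int)*1.6,0,255).astype(np.uint8)
a=cv2.resize(cv2.imread('pics/w4.png'),(400,300)); c=np.zeros((480,800,3),np.uint8); c[:480,:400]=b; c[:300,400:]=a
cv2.imwrite('pics/c4.png',c)
E
python3 m3.py t4; python3 m3.py w4
```

```text
10.1333 [ 0.44472903 -0.18207462  0.091305  ] [ 0.64609041  0.17848162 -4.72902195] tool F [ 4.72881083 -0.35107679 -0.57273933] [0.01393253 0.24149033 0.03772249]
disc circ ((-45.69081497192383, -15.414815902709961), 75.29833984375) rect (-46.368743896484375, -5.402828216552734) (148.59149169921875, 52.482330322265625) mean [0.69858783 1.11990167] z 0.09879310957285625
rail 1 [ 8.4 26.8 31.6]
rail -1 [-32.4 -27.2  -8.1]
TCP in scale [-115.93    0.28] yaw -16.12
disc circ ((-69.5611801147461, 0.23868130147457123), 69.21247100830078) rect (-65.91828155517578, 0.31447601318359375) (117.52227020263672, 119.1680679321289) mean [-25.7672644    2.41720322] z 0.09889103455415565
rail 1 [ 6.8 25.5 32.6]
rail -1 [-30.3 -23.5  -6.6]
blade y [-22.5  18.   23.6] 137
TCP in scale [-115.93    0.28] yaw -16.12
```

View pics/c4.png

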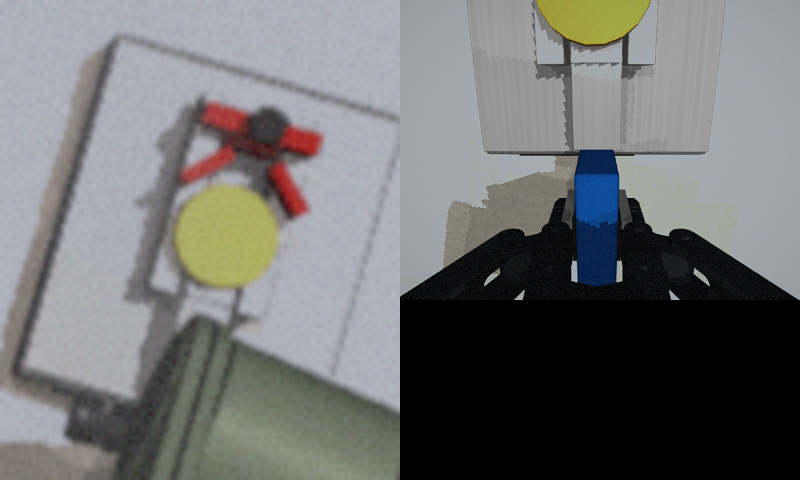

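The disc is about 10 mm short of the V and centred between the rails. I'll creep in and watch the force (tool z).

>>> servo_tool:
  fingers: [1, 1, 1, 1, 1, 1, 1, 1]
  offset:
    - [0, 0, -0.1]
    - [0, 0, -0.2]
    - [0, 0, -0.3]
    - [0, 0, -0.4]
    - [0, 0, -0.5]
    - [0, 0, -0.6]
    - [0, 0, -0.7]
    - [0, 0, -0.75]
  spin: [0, 0, 0, 0, 0, 0, 0, 0]

```text
time_s: 10.9
ee_pos: [0.4524, -0.1843, 0.0913]
ee_rot: [-2.071, 0.293, 2.071]
wrist_force: [-0.0, 0.2, -4.8]
width: 0.0193
```

>>> servo_tool:
  fingers: [1, 1, 1, 1]
  offset:
    - [0, 0, -0.05]
    - [0, 0, -0.1]
    - [0, 0, -0.15]
    - [0, 0, -0.2]
  spin: [0, 0, 0, 0]

```text
time_s: 11.23
ee_pos: [0.454, -0.1848, 0.0913]
ee_rot: [-2.07, 0.293, 2.071]
wrist_force: [-0.2, -0.6, -4.1]
width: 0.0193
```

```bash
cat > f.py <<'E'
from h import *
o,R=state(); print(o['time_s'],o['ee_pos'].round(4),'tool F',(R.T@o['wrist_force']).round(2),'T',(R.T@o['torque']).round(3),'yaw',yawof(R).round(2),'w',o['width'].round(4))
E
python3 f.py
```

```text
Traceback (most recent call last):
  File "f.py", line 2, in <module>
    o,R=state(); print(o['time_s'],o['ee_pos'].round(4),'tool F',(R.T@o['wrist_force']).round(2),'T',(R.T@o['torque']).round(3),'yaw',yawof(R).round(2),'w',o['width'].round(4))
                                                                                                                                                            ^^^^^^^^^^^^^^^^
AttributeError: 'float' object has no attribute 'round'
```

>>> servo_tool:
  fingers: [1, 1, 1, 1]
  offset:
    - [0, 0, -0.04]
    - [0, 0, -0.08]
    - [0, 0, -0.12]
    - [0, 0, -0.15]
  spin: [0, 0, 0, 0]

```text
time_s: 11.57
ee_pos: [0.4555, -0.1852, 0.0913]
ee_rot: [-2.071, 0.293, 2.071]
wrist_force: [-1.7, 0.2, -3.7]
width: 0.0193
```

```bash
sed -i "s/o\['width'\].round(4)/o['width']/" f.py; python3 f.py; python3 - <<'E'
from h import *
im,d,W,ci=snap('top','t5')
b=cv2.resize(im[200:280,375:445],None,fx=7,fy=7,interpolation=cv2.INTER_CUBIC)[...,::-1]
cv2.imwrite('pics/c5.png',np.clip(b.astype(int)*1.6,0,255).astype(np.uint8))
E
```

```text
11.5667 [ 0.4555 -0.1852  0.0913] tool F [3.74 0.27 1.69] T [ 0.02  -0.281 -0.009] yaw -16.11 w 0.019347928625343572
```

View pics/c5.png

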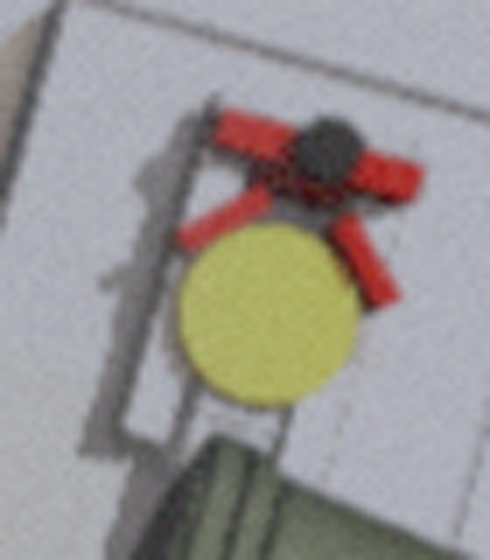

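The disc is just touching the V arms. Continuing in 0.5-1 mm steps.

>>> servo_tool:
  fingers: [1, 1, 1]
  offset:
    - [0, 0, -0.03]
    - [0, 0, -0.06]
    - [0, 0, -0.06]
  spin: [0, 0, 0]

```text
time_s: 11.87
ee_pos: [0.4562, -0.1854, 0.0913]
ee_rot: [-2.071, 0.293, 2.071]
wrist_force: [-0.3, 0.0, -5.0]
width: 0.0194
```

```bash
python3 f.py
```

```text
11.8667 [ 0.4562 -0.1854  0.0913] tool F [4.99 0.05 0.34] T [ 0.112 -0.316  0.052] yaw -16.11 w 0.019421541137188622
```

>>> servo_tool:
  fingers: [1, 1, 1]
  offset:
    - [0, 0, -0.04]
    - [0, 0, -0.08]
    - [0, 0, -0.08]
  spin: [0, 0, 0]

```text
time_s: 12.12
ee_pos: [0.457, -0.1856, 0.0913]
ee_rot: [-2.071, 0.293, 2.071]
wrist_force: [-1.1, 0.2, -4.9]
width: 0.0192
```

```bash
python3 f.py
```

```text
12.1167 [ 0.457  -0.1856  0.0913] tool F [4.92 0.09 1.13] T [ 0.032 -0.358 -0.024] yaw -16.11 w 0.01917114222522948
```

>>> servo_tool:
  fingers: [1, 1, 1]
  offset:
    - [0, 0, -0.04]
    - [0, 0, -0.08]
    - [0, 0, -0.08]
  spin: [0, 0, 0]

```text
time_s: 12.37
ee_pos: [0.4578, -0.1858, 0.0913]
ee_rot: [-2.071, 0.293, 2.071]
wrist_force: [-1.1, 0.6, -4.8]
width: 0.0191
```

```bash
python3 f.py
```

```text
12.3667 [ 0.4578 -0.1858  0.0913] tool F [ 4.78 -0.24  1.25] T [ 0.006 -0.394  0.043] yaw -16.11 w 0.019089576403872422
```

>>> servo_tool:
  fingers: [1, 1, 1]
  offset:
    - [0, 0, -0.04]
    - [0, 0, -0.08]
    - [0, 0, -0.08]
  spin: [0, 0, 0]

```text
time_s: 12.62
ee_pos: [0.4585, -0.186, 0.0913]
ee_rot: [-2.071, 0.293, 2.071]
wrist_force: [-1.2, 0.1, -5.0]
width: 0.0194
```

```bash
python3 f.py
```

```text
12.6167 [ 0.4585 -0.186   0.0913] tool F [5.03 0.25 1.2 ] T [-0.059 -0.442 -0.022] yaw -16.11 w 0.01935578834691265
```

>>> servo_tool:
  fingers: [1, 1, 1]
  offset:
    - [0, 0, -0.04]
    - [0, 0, -0.08]
    - [0, 0, -0.08]
  spin: [0, 0, 0]

```text
time_s: 12.87
ee_pos: [0.4587, -0.1861, 0.0912]
ee_rot: [-2.069, 0.293, 2.072]
wrist_force: [-2.6, 0.6, -3.9]
width: 0.0197
```

```bash
python3 f.py
```

```text
12.8667 [ 0.4587 -0.1861  0.0912] tool F [3.91 0.16 2.71] T [-0.014 -0.551 -0.068] yaw -16.11 w 0.01973686774484193
```

>>> servo_tool:
  fingers: [1, 1, 1]
  offset:
    - [0, 0, -0.02]
    - [0, 0, -0.04]
    - [0, 0, -0.04]
  spin: [0, 0, 0]

```text
time_s: 13.12
ee_pos: [0.4589, -0.1862, 0.0911]
ee_rot: [-2.069, 0.293, 2.072]
wrist_force: [-5.4, 0.9, -4.4]
width: 0.0197
```

```bash
python3 f.py
```

```text
13.1167 [ 0.4589 -0.1862  0.0911] tool F [4.43 0.62 5.39] T [-0.06  -0.878  0.004] yaw -16.11 w 0.0196551511854514
```

5.4 N with the disc home. Now I ease the push to about 1 N, then lower.

>>> servo_tool:
  fingers: [1, 1, 1, 1, 1]
  offset:
    - [0, 0, 0]
    - [0, 0, 0.02]
    - [0, 0, 0.04]
    - [0, 0, 0.06]
    - [0, 0, 0.06]
  spin: [0, 0, 0, 0, 0]

```text
time_s: 13.53
ee_pos: [0.4588, -0.1861, 0.0912]
ee_rot: [-2.07, 0.293, 2.071]
wrist_force: [-4.0, 1.4, -3.6]
width: 0.0193
```

```bash
python3 f.py
```

```text
13.5333 [ 0.4588 -0.1861  0.0912] tool F [ 3.59 -0.25  4.22] T [-0.024 -0.914 -0.044] yaw -16.11 w 0.019268196306569643
```

>>> servo_tool:
  fingers: [1, 1, 1, 1]
  offset:
    - [0, 0, 0.02]
    - [0, 0, 0.03]
    - [0, 0, 0.03]
    - [0, 0, 0.03]
  spin: [0, 0, 0, 0]

```text
time_s: 13.87
ee_pos: [0.4588, -0.1861, 0.0913]
ee_rot: [-2.071, 0.293, 2.071]
wrist_force: [-3.1, 1.3, -4.1]
width: 0.0194
```

```bash
python3 f.py
```

```text
13.8667 [ 0.4588 -0.1861  0.0913] tool F [ 4.14 -0.39  3.34] T [-0.031 -0.842  0.011] yaw -16.11 w 0.01944891703393619
```

>>> servo_tool:
  fingers: [1, 1, 1, 1]
  offset:
    - [0, 0, 0.02]
    - [0, 0, 0.03]
    - [0, 0, 0.03]
    - [0, 0, 0.03]
  spin: [0, 0, 0, 0]

```text
time_s: 14.2
ee_pos: [0.4588, -0.1862, 0.0914]
ee_rot: [-2.072, 0.293, 2.07]
wrist_force: [-2.4, 1.5, -5.1]
width: 0.0194
```

```bash
python3 f.py
```

```text
14.2 [ 0.4588 -0.1862  0.0914] tool F [ 5.07 -0.77  2.68] T [-0.038 -0.731 -0.02 ] yaw -16.11 w 0.01937247865383928
```

>>> servo_tool:
  fingers: [1, 1, 1, 1]
  offset:
    - [0, 0, 0.02]
    - [0, 0, 0.04]
    - [0, 0, 0.04]
    - [0, 0, 0.04]
  spin: [0, 0, 0, 0]

```text
time_s: 14.53
ee_pos: [0.4587, -0.1862, 0.0915]
ee_rot: [-2.072, 0.294, 2.069]
wrist_force: [-0.5, 1.0, -5.0]
width: 0.0195
```

```bash
python3 f.py
```

```text
14.5333 [ 0.4587 -0.1862  0.0915] tool F [ 4.96 -0.83  0.8 ] T [-0.085 -0.382 -0.047] yaw -16.11 w 0.019525697577914596
```

>>> servo_tool:
  fingers: [1, 1, 1, 1, 1, 1, 1, 1]
  offset:
    - [0.06, 0, 0]
    - [0.13, 0, 0]
    - [0.2, 0, 0]
    - [0.28, 0, 0]
    - [0.36, 0, 0]
    - [0.44, 0, 0]
    - [0.52, 0, 0]
    - [0.6, 0, 0]
  spin: [0, 0, 0, 0, 0, 0, 0, 0]

```text
time_s: 15.2
ee_pos: [0.4583, -0.1861, 0.0855]
ee_rot: [-2.072, 0.293, 2.07]
wrist_force: [-1.5, -0.4, -2.9]
width: 0.0193
```

```bash
python3 f.py; python3 - <<'E'
from h import *
im,d,W,ci=snap('top','t6')
E
python3 m3.py t6|head -1;  python3 m3.py t5|head -1
```

```text
15.2 [ 0.4583 -0.1861  0.0855] tool F [2.9  0.77 1.38] T [ 0.025 -0.152 -0.028] yaw -16.11 w 0.019344389277242184
disc circ ((-45.698516845703125, -13.779557228088379), 85.15696716308594) rect (-46.21693420410156, -6.211368560791016) (167.9241485595703, 52.968406677246094) mean [10.04295215  0.10208384] z 0.09461884114143682
disc circ ((-45.7260856628418, -16.165273666381836), 86.00264739990234) rect (-46.50886535644531, -3.315990447998047) (169.79637145996094, 53.22260284423828) mean [10.67175129  0.29088038] z 0.09887352656444048
```

The disc's weight has transferred (4.7 to 2.9 N) and its top reads 0.0946, so it's on the rails. Lowering the blade further.

>>> servo_tool:
  fingers: [1, 1, 1, 1, 1, 1, 1, 1]
  offset:
    - [0.08, 0, 0]
    - [0.16, 0, 0]
    - [0.26, 0, 0]
    - [0.36, 0, 0]
    - [0.46, 0, 0]
    - [0.56, 0, 0]
    - [0.62, 0, 0]
    - [0.65, 0, 0]
  spin: [0, 0, 0, 0, 0, 0, 0, 0]

```text
time_s: 15.92
ee_pos: [0.4581, -0.186, 0.0787]
ee_rot: [-2.071, 0.293, 2.071]
wrist_force: [0.5, 0.6, -2.7]
width: 0.0194
```

```bash
python3 f.py; python3 - <<'E'
from h import *
im,d,W,ci=snap('top','t7')
E
cat > m4.py <<'E'
from h import *
import sys
from m3 import sc
E
sed -i 's/(q\[...,0\]>-130)&(q\[...,0\]<90)/(q[...,0]>-130)\&(q[...,0]<90)/; s/^D=roi/D=roi\&(q[...,0]>-40)\&(zz<.112)/' m3.py
for f in t5 t6 t7; do python3 m3.py $f|head -1; done
```

```text
15.9167 [ 0.4581 -0.186   0.0787] tool F [ 2.68 -0.7  -0.27] T [-0.023 -0.011 -0.043] yaw -16.11 w 0.019399430081429216
disc circ ((11.529071807861328, -0.025816302746534348), 27.748477935791016) rect (11.417064666748047, 0.4134407043457031) (52.19902420043945, 53.7333984375) mean [10.95124041  0.36126151] z 0.09885605903729089
disc circ ((11.245944023132324, 0.023667560890316963), 27.35434341430664) rect (11.051448822021484, 0.8047599792480469) (51.68157958984375, 53.424591064453125) mean [10.84426093  0.34339161] z 0.09459120866593751
disc circ ((11.05756664276123, 0.3340616822242737), 27.30002212524414) rect (10.472745895385742, 0.1360931396484375) (52.86250305175781, 51.549034118652344) mean [10.69274831  0.27865645] z 0.09436845713301323
```

The disc is home and within 0.3 mm of where it was, and the blade is about 8 mm below it. Drawing out.

>>> servo_tool:
  fingers: [1, 1, 1, 1, 1, 1, 1, 1]
  offset:
    - [0, 0, 0.1]
    - [0, 0, 0.4]
    - [0, 0, 0.9]
    - [0, 0, 1.5]
    - [0, 0, 2.2]
    - [0, 0, 3.0]
    - [0, 0, 3.8]
    - [0, 0, 4.6]
  spin: [0, 0, 0, 0, 0, 0, 0, 0]

```text
time_s: 16.63
ee_pos: [0.4128, -0.1728, 0.0788]
ee_rot: [-2.07, 0.293, 2.071]
wrist_force: [0.8, -0.1, -3.4]
width: 0.0194
```

>>> servo_tool:
  fingers: [1, 1, 1, 1, 1, 1, 1, 1]
  offset:
    - [0, 0, 0.8]
    - [0, 0, 1.6]
    - [0, 0, 2.4]
    - [0, 0, 3.2]
    - [0, 0, 3.9]
    - [0, 0, 4.4]
    - [0, 0, 4.7]
    - [0, 0, 4.8]
  spin: [0, 0, 0, 0, 0, 0, 0, 0]

```text
time_s: 17.3
ee_pos: [0.3673, -0.1597, 0.0789]
ee_rot: [-2.071, 0.293, 2.071]
wrist_force: [0.4, 0.8, -2.3]
width: 0.0194
```

>>> servo_tool:
  fingers: [1, 1, 1, 1]
  offset:
    - [-0.5, 0, 0]
    - [-1.5, 0, 0]
    - [-2.3, 0, 0]
    - [-2.5, 0, 0]
  spin: [0, 0, 0, 0]

```text
time_s: 17.63
ee_pos: [0.3692, -0.1605, 0.1053]
ee_rot: [-2.075, 0.294, 2.068]
wrist_force: [0.7, 0.7, -2.8]
width: 0.0192
```

```bash
python3 - <<'E'
from h import *
goto([.5271,.1443,.11],.9)
im,d,W,ci=snap('top','t8')
b=cv2.resize(im[190:320,350:460],None,fx=4.5,fy=4.5,interpolation=cv2.INTER_CUBIC)[...,::-1]
cv2.imwrite('pics/c8.png',np.clip(b.astype(int)*1.6,0,255).astype(np.uint8))
E
python3 m3.py t8|head -1
```

```text
t 17.63 pos [ 0.3692 -0.1605  0.1053] yaw -16.11 F [ 0.69  0.66 -2.76] w 0.0192 -> offset cm [ -0.47 -33.66  -6.72] spin -0.2969
disc circ ((11.099101066589355, -0.0031567395199090242), 27.19070053100586) rect (10.794473648071289, 0.8145332336425781) (52.18397521972656, 51.28368377685547) mean [10.76699089  0.32996682] z 0.09456280910668202
```

View pics/c8.png

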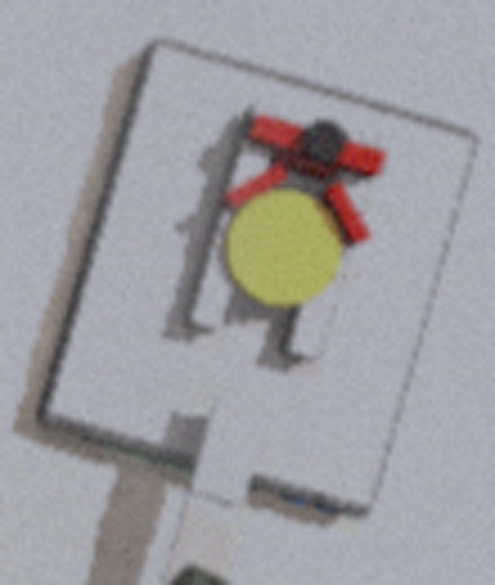

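The weight stayed home in the V. Returning the paddle to the mat.

>>> servo_tool:
  fingers: [1, 1, 1, 1, 1, 1, 1, 1]
  offset:
    - [0, -0.5, -0.1]
    - [0, -1.7, -0.34]
    - [0, -3.7, -0.74]
    - [0, -6.2, -1.24]
    - [0, -8.7, -1.74]
    - [0, -11.2, -2.24]
    - [0, -13.7, -2.74]
    - [0, -16.2, -3.24]
  spin: [0, 0, 0, 0, 0, 0, 0, 0]

```text
time_s: 18.35
ee_pos: [0.444, -0.0116, 0.1033]
ee_rot: [-2.07, 0.293, 2.072]
wrist_force: [0.1, -0.1, -2.6]
width: 0.0194
```

>>> servo_tool:
  fingers: [1, 1, 1, 1, 1, 1, 1, 1]
  offset:
    - [0, -2.5, -0.5]
    - [0, -5, -1]
    - [0, -7.5, -1.5]
    - [0, -10, -2]
    - [0, -12.3, -2.46]
    - [0, -14.3, -2.86]
    - [0, -15.8, -3.16]
    - [0, -16.8, -3.36]
  spin: [0, 0, 0, 0, 0, 0, 0, 0]

```text
time_s: 19.02
ee_pos: [0.5232, 0.1405, 0.1032]
ee_rot: [-2.071, 0.292, 2.072]
wrist_force: [1.1, 0.6, -3.5]
width: 0.0195
```

>>> servo_tool:
  fingers: [1, 1, 1, 1, 1, 1, 1, 1]
  offset:
    - [0, -0.4, -0.08]
    - [0, -0.7, -0.12]
    - [0, -0.7, -0.12]
    - [0, -0.7, -0.12]
    - [0, -0.7, -0.12]
    - [0, -0.7, -0.12]
    - [0, -0.7, -0.12]
    - [0, -0.7, -0.12]
  spin: [-0.02, -0.06, -0.11, -0.165, -0.22, -0.265, -0.29, -0.297]

```text
time_s: 19.68
ee_pos: [0.5253, 0.1444, 0.1036]
ee_rot: [2.212, 0.017, -2.214]
wrist_force: [0.3, -0.3, -1.7]
width: 0.0195
```

```bash
python3 - <<'E'
from h import *
goto([.5271,.1440,.0095],.9)
snap('wrist','w9')
E
python3 m2.py w9
```

```text
t 19.68 pos [0.5253 0.1444 0.1036] yaw 0.94 F [ 0.35 -0.32 -1.69] w 0.0195 -> offset cm [ 9.41  0.03 -0.19] spin 0.0006
handle ((530.2847290039062, 144.49148559570312), (52.22499465942383, 57.670875549316406), 51.22902297973633) [[0.5014 0.1308 0.1051]
 [0.5387 0.1446 0.1393]
 [0.5605 0.1647 0.1859]]
fit yaw 1.2365483833870095 z slope deg -9.138690824071073
disc ((534.0634765625, 147.55877685546875), 25.758407592773438) [0.5384 0.1528 0.166 ]
blade [0.5945 0.1455 0.1013]
```

View pics/w9.png

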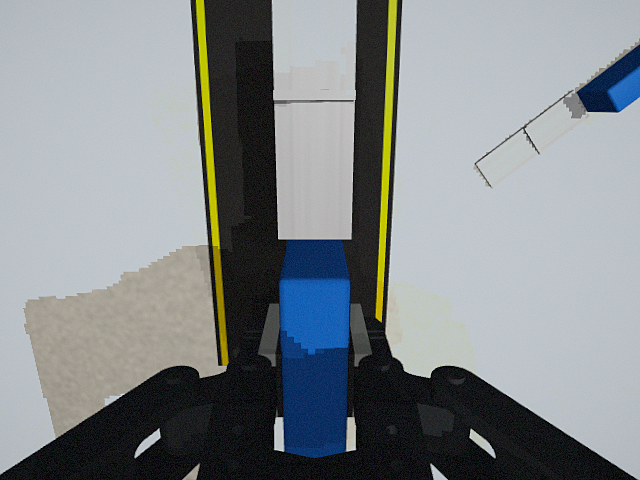

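The paddle is level and over the mat. Lowering it.

>>> servo_tool:
  fingers: [1, 1, 1, 1, 1, 1, 1, 1]
  offset:
    - [0.5, 0, -0.19]
    - [1.8, 0, -0.19]
    - [3.5, 0, -0.19]
    - [5.2, 0, -0.19]
    - [6.8, 0, -0.19]
    - [8.0, 0, -0.19]
    - [8.8, 0, -0.19]
    - [9.1, 0, -0.19]
  spin: [0, 0, 0, 0, 0, 0, 0, 0]

```text
time_s: 20.4
ee_pos: [0.5269, 0.1449, 0.0113]
ee_rot: [2.21, 0.016, -2.216]
wrist_force: [0.0, 0.0, -3.5]
width: 0.0195
```

>>> servo_tool:
  fingers: [1, 1, 1, 1, 1, 1]
  offset:
    - [0.1, 0, 0]
    - [0.2, 0, 0]
    - [0.28, 0, 0]
    - [0.34, 0, 0]
    - [0.36, 0, 0]
    - [0.36, 0, 0]
  spin: [0, 0, 0, 0, 0, 0]

```text
time_s: 20.9
ee_pos: [0.5279, 0.1453, 0.0096]
ee_rot: [2.214, 0.018, -2.213]
wrist_force: [-0.3, 0.7, -2.5]
width: 0.0194
```

```bash
python3 f.py
```

```text
20.9 [0.5279 0.1453 0.0096] tool F [ 2.5  -0.66  0.3 ] T [-0.045 -0.026  0.001] yaw 0.9 w 0.019356620540139403
```

>>> servo_tool:
  fingers: [1, 1, 1, 1]
  offset:
    - [0.04, 0, 0]
    - [0.08, 0, 0]
    - [0.1, 0, 0]
    - [0.1, 0, 0]
  spin: [0, 0, 0, 0]

```text
time_s: 21.23
ee_pos: [0.5279, 0.1453, 0.0086]
ee_rot: [2.214, 0.017, -2.213]
wrist_force: [-0.2, -0.7, 1.1]
width: 0.0194
```

```bash
python3 f.py
```

```text
21.2333 [0.5279 0.1453 0.0086] tool F [-1.13  0.65  0.25] T [ 0.064 -0.143  0.03 ] yaw 0.91 w 0.019409771073191927
```

It's down: the force went from -2.5 to +1.1 N. Release slowly and retreat upward.

>>> servo_tool:
  fingers: [2.1, 2.4, 2.8, 3.4, 4.2, 5.2, 6.4, 7.5]
  offset:
    - [0, 0, 0]
    - [0, 0, 0]
    - [0, 0, 0]
    - [0, 0, 0]
    - [0, 0, 0]
    - [0, 0, 0]
    - [0, 0, 0]
    - [0, 0, 0]
  spin: [0, 0, 0, 0, 0, 0, 0, 0]

```text
time_s: 21.9
ee_pos: [0.5278, 0.1453, 0.0082]
ee_rot: [2.214, 0.017, -2.213]
wrist_force: [-0.3, 0.2, 0.2]
width: 0.074
```

>>> servo_tool:
  fingers: [8, 8, 8, 8, 8, 8, 8, 8]
  offset:
    - [0, 0, 0]
    - [0, 0, 0]
    - [-0.5, 0, 0]
    - [-1.5, 0, 0]
    - [-3.5, 0, 0]
    - [-6, 0, 0]
    - [-9, 0, 0]
    - [-12, 0, 0]
  spin: [0, 0, 0, 0, 0, 0, 0, 0]

```text
time_s: 22.57
ee_pos: [0.5274, 0.1452, 0.1301]
ee_rot: [2.213, 0.017, -2.214]
wrist_force: [-0.1, 0.7, -0.3]
width: 0.0802
```

>>> servo_tool:
  fingers: [8, 8, 8, 8, 8, 8, 8, 8]
  offset:
    - [-2, 0, 2.5]
    - [-4, 0, 5]
    - [-5.5, 0, 8]
    - [-6, 0, 11]
    - [-6, 0, 13]
    - [-6, 0, 14]
    - [-6, 0, 14]
    - [-6, 0, 14]
  spin: [0, 0, 0, 0, 0, 0, 0, 0]

```text
time_s: 23.23
ee_pos: [0.3885, 0.1433, 0.1888]
ee_rot: [2.216, 0.018, -2.211]
wrist_force: [0.7, 0.1, -0.1]
width: 0.0799
```

```bash
python3 f.py; python3 - <<'E'
from h import *
im,d,W,ci=snap('top','t9'); snap('scene','s9')
E
python3 m3.py t9|head -1; sed -i "s/top0.npz/t9.npz/" m.py; python3 m.py | egrep -v disc
python3 - <<'E'
import cv2,numpy as np
im=np.clip(cv2.imread('pics/t9.png').astype(int)*1.4,0,255).astype(np.uint8)
cv2.imwrite('pics/c9.png',cv2.resize(im[110:320,200:480],None,fx=2.8,fy=2.8,interpolation=cv2.INTER_CUBIC))
E
```

```text
23.2333 [0.3885 0.1433 0.1888] tool F [ 0.09 -0.09 -0.7 ] T [-0.042 -0.001  0.042] yaw 0.93 w 0.07988165941971012
disc circ ((11.230871200561523, 0.1598757654428482), 27.3582820892334) rect (10.516335487365723, 0.6865768432617188) (52.79771423339844, 51.1971549987793) mean [10.8305499   0.36407777] z 0.09453443065341238
blue 399 med [0.5106 0.1429 0.0442] rect c [510.6 143.5] size [97.9 20.1] ang 0.27 z pct [0.0388 0.0442 0.0484]
blue top 393 med [0.5107 0.1429 0.0442] rect c [511.9 143. ] size [95.2 19. ] ang 0.48 z pct [0.0392 0.0442 0.0484]
blade 260 med [0.6028 0.1453 0.0072] rect c [599.5 145.4] size [75.7 23.7] ang 0.43 z pct [0.0044 0.0072 0.0113]
mat 4267 med [0.5646 0.163  0.0024] rect c [566.4 153.9] size [250.2 108.6] ang 0.75 z pct [-0.0024  0.0024  0.0076]
scale 6687 med [ 0.5549 -0.2104  0.0503] rect c [ 555.9 -214.8] size [170.4 201.6] ang 73.87 z pct [0.0441 0.0503 0.1005]
scale top 4875 med [ 0.5393 -0.2035  0.0495] rect c [ 556.3 -214.5] size [169.1 199. ] ang 73.73 z pct [0.0452 0.0495 0.0538]
rails 390 med [ 0.5552 -0.2089  0.0845] rect c [ 576.1 -219.8] size [ 66
[... 388 characters left out ...]
7931 0.0596 0.0973] rect c [808.2  65.8] size [ 78.1 105.2] ang 79.9 z pct [0.0232 0.0973 0.1028]
tape 806 med [ 0.8021 -0.1065  0.0424] rect c [ 807.  -106.6] size [122.4 103.7] ang 3.84 z pct [0.0084 0.0424 0.0481]
small paddle 253 med [ 0.6315 -0.029   0.0271] rect c [613.6 -13.1] size [103.6 140.9] ang 9.35 z pct [0.0065 0.0271 0.0324]
jar 960 med [0.5602 0.4432 0.0856] rect c [558.7 468.6] size [ 86.7 109. ] ang 3.27 z pct [0.0183 0.0856 0.0922]
big 3910 med [0.3612 0.163  0.5441] rect c [284.9 255.3] size [225.1 308.9] ang 2.51 z pct [0.0086 0.5441 0.5867]
carton 1297 med [ 0.567 -0.471  0.049] rect c [ 570.2 -480.6] size [113.9 101. ] ang 89.09 z pct [0.0155 0.049  0.0538]
  return _methods._mean(a, axis=axis, dtype=dtype,
  ret = um.true_divide(
  return np.nanmean(a, axis, out=out, keepdims=keepdims)
```

View pics/c9.png

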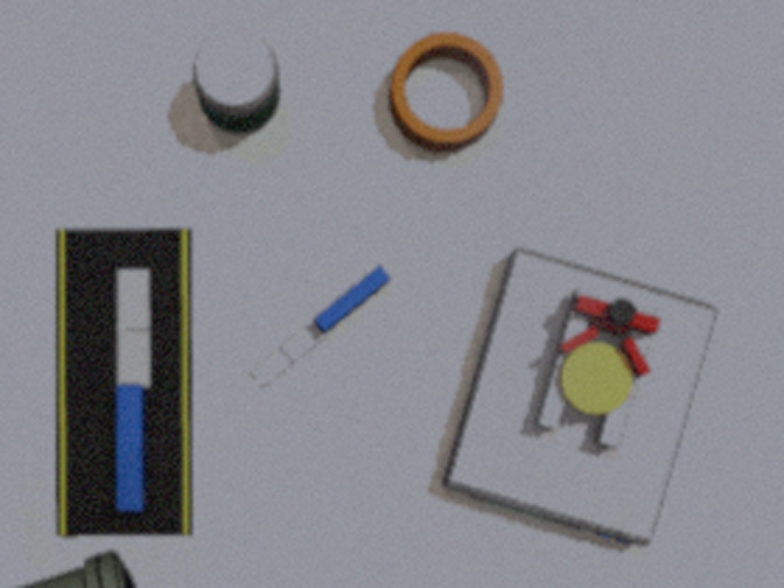

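The paddle is flat on the mat, the weight is home in the V, the other goods are unmoved and the arm is clear. Handing in.

```bash
python3 -c "
from cell import *
print(job_done(), observe()['time_s'])"
```

```text
the job is handed in; nothing more can be done
the job is handed in; nothing more can be done
```

The weight is home in the red V stop on the rails, and the paddle is lying flat on its black mat with the gripper clear. The job was handed in after about 23 s of robot time, and no verdict was reported.

- **Pressing in the V:** I carried the paddle level to the scale and slid the weight in. I pressed to a measured 5.4 N, eased to about 1 N, then lowered. The highest push I read was 5.4 N, sampled only at the end of each short step.
- **Lowering and drawing out:** The disc's weight transferred to the rails, with its top reading 94.5 mm against the expected 95. The blade came out without moving the disc: its position held within about 0.3 mm of where it was before lowering.
- **Final checks:** The handle is within about 1 mm of where it started. The tin, tape, jar and carton read the same as at the start.
- **Not fully checked:** The look-alike paddles were only partly confirmed. The small one's edge fit shifted by a few mm, but its median position hardly changed and it looks unmoved. The arm blocked the big one in the last picture.

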